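# Load two racks of sample tubes through the incubator's hatch

## Task

Slide the incubator's hatch fully open, put both filled tube racks right inside the chamber by sliding them in through the port one after the other, and slide the hatch fully shut. Nothing, neither racks nor gripper, may touch the rubber rim of the port; set the racks down on the loading shelf without dropping them and keep them upright. Leave the empty rack and everything else on the bench where they stand.

Things in the scene. Friction and masses are not known exactly. Their poses are not given: they have to be found in the camera images.
- incubator: Low fixed bench incubator: white base, clear hood 300 mm wide, 280 deep, 136 high; grey control unit of the same height along its rear. Origin: at bench height below the middle of the port, in the plane of the front wall's outer face; +x leads straight into the chamber, +y along the front wall, +z up.
- shelf (a point): Front edge's middle of the loading shelf, at x = -150, z = 20 mm in the incubator's frame, on its top face. The shelf is a flat steel sheet 116 mm wide that runs level, without a sill, from there through the port and on as the chamber's floor.
- chamber (a point): Middle of the chamber's floor (x = 145, z = 20 mm in the incubator's frame). The chamber is free from x = 16 to 275, y = -145 to 145, z = 20 to 131 mm. A rack is right inside when its rear end is past the plane of the hatch (x above -6 mm), so that the hatch can shut.
- port_rim: Black rubber rim of the port: two uprights (12 mm wide) and a top bar (10 mm high) round a clear opening 86 mm wide (y -43 to 43) and 100 mm high (z 20 to 120); no bottom bar. It spans x = -6 to 16 mm. Origin and axes are the incubator's. Must not be touched. Above it the hatch's aluminium rail (z 125 to 137) stands out to x = -20 mm.
- hatch (a joint): Sliding hatch before the port, hung from the rail: clear panel 108 mm wide in an aluminium frame, x = -18 to -10, z = 24 to 122 mm in the incubator's frame. 0 = shut (centred on the port); grows as it slides to the incubator's +y; 0.110 m = fully open, port all clear. Stays where left; about 2 to 3 N to slide. Starts 0 to 20 mm open.
- hatch_grip (a point): Middle of the hatch's upright steel grip bar, 10 mm thick, 50 mm long (68 to 118 mm above the bench), standing 38 mm off the panel's middle plane towards the robot. It is 93 mm above the bench, at x = -52 mm and y = 30 mm + hatch value in the incubator's frame.
- rack_a: Filled tube rack: block-shaped blue plastic rack 110 mm long (its x), 60 mm wide (its y), 60 mm high, flat sides and ends, with closed tubes fixed in it whose purple stoppers reach 83 mm above its underside. Origin: centre of its underside; z up. About 0.3 kg. Either end may go in first. It stands on the bench.
- rack_b: The other filled tube rack, the same as rack_a.
- rack_empty: Empty rack, same blue frame (110 x 60 x 60 mm) without tubes; origin at the centre of its underside. Leave it where it stands.
- timer: White bench timer 70 mm wide, 55 mm high, on a 50 mm deep foot. Leave it. Origin: under its upright part.
- cassette_1: White flat test cassette 70 x 22 x 6 mm. Leave it. Origin: centre of its underside.
- cassette_2: White flat test cassette, the same. Leave it.
There are look-alikes about, which are no part of the job. What is shaped like the rack_a but brown or yellow is not meant.

How it is judged:
By the outcome, as a careful person would: the job done as asked, in the order asked, and still so for the second after the job is handed in, with the robot touching nothing.
It also fails if it takes over 72 s, if anything falls off the work surface, if the arm or the gripper's body presses on something with over 40 N, if the wrist force passes 120 N, or if a joint passes its speed limit or range.

## Robot

A 6-joint arm with a two-finger parallel gripper is mounted at the origin on the work surface. World frame = base frame: x ahead of the robot, y to its left, z up, the work surface at z = 0. Lengths are in mm, angles in rad, forces in N, time in s.
With the tool pointing down it reaches from about 275 to 1000 mm from the base axis. Payload 8.4 kg.
Tool frame: the origin (TCP) lies midway between the tips of the shut fingers; the grasp point (between the pads) lies 19 mm behind it; z points along the fingers, y is the direction in which the jaws open and shut (so a half turn about z gives the same grasp; the last joint's range is limited). The gripper opens to 85 mm and grips with 20 to 120 N. Pads are 22 mm wide; open, the fingers measure 114 mm over their backs; the gripper's body (76 mm by 85 mm) begins 54 mm behind the grasp point. The pads swing forward as they close: fully open they stand 13 mm farther back than shut.
Start: joints at [1.143, 0.353, 1.633, -0, 1.155, -0.002], TCP at [258.155, 569.196, 204.281] pointing down, gripper open.
Joint ranges: [-2.63, 2.63], [-0.92, 2.1], [0.06, 2.66], [-1.3, 4.44], [0, 2.69], [-3.02, 3.02]. Speed limits (rad/s): [2.22, 2.22, 2.79, 3.14, 3.14, 3.14].

## Interface

Orientations are given as [roll, pitch, yaw] about the fixed x, y, z axes, in that order (R = Rz(yaw) Ry(pitch) Rx(roll)).
In Python, from rig import * gives the robot as it stands.
- The arm moves only by the tool play_rows, never from a script. Its argument "moves" is a list of rows, each a list of 3 entries, a list of its own where there are three numbers: the shift along the tool's x, y, z in m, then the turn, a rotation vector about the tool's x, y, z in rad, then the opening in per cent of the stroke, from 0 (shut) to 100 (fully open). In form: [[[x, y, z], [rx, ry, rz], fingers], ...]. A call has 1 to 20 rows; each row shifts and turns the commanded pose from where the row before left it, along the tool's axes as they then stand; what a row does not reach is not made up. A row lasts 1/10 s, in which the tool goes at most 50 mm and 8.59 degrees, less where a joint would pass 70% of its speed; a pose out of reach is approached as far as the arm can. A call is refused whole if a number of a shift passes 0.05 or a number of a turn 0.15, either way. A call with a gripper value outside its range is refused whole. The fingers move at their own pace and stop on an object; "squeeze" is the grip in N (left out, the last holds). Time passes only in rows, so rows that do not move let the fingers close. It gives the time, the measured TCP pose, the force and the opening at its end, in the units of the state.
- sense(): the state, without advancing time (a new reading comes with each control period).
- grab_frame(name): name is "side" or "top" or "wrist"; returns a dict with "pixels" (480x640x3 uint8, red, green, blue), "intrinsics" (3x3 intrinsics, pixels), "distortion" ([k1, k2, p1, p2, k3] as OpenCV has them; the pictures are not rectified), "R" (3x3) and "t" (3): a world point X has camera coordinates R X + t. Camera axes: x right, y down, z forward; pixel columns grow to the right and rows downward; lengths in mm; the calibration is good to about 2 mm. A picture is of the moment at which its call begins. There is no depth.
- sign_off(): hands the job in, once; it reports no verdict.
The state is a dict: "clock": time; "qpos": joint angles; "qvel": joint speeds; "joint_efforts": joint torques, N m; "eef_pos": TCP position; "tcp_rot": TCP orientation; "contact_force": force on the tool from outside, world axes, zero at the start; "wrist_torque": the same for the moment, N m; "opening": opening from 0.0 (shut) to 1.0 (fully open).
Only numpy, scipy, OpenCV 4.12 (cv2) and the standard library are available. Lean on these libraries where they do the work, as an engineer would, in place of code of your own. Each camera call takes 0.05 s, during which the arm holds its last target. There are 200 camera calls.

## Working session

There is one attempt and no reset: what is moved stays moved. The work goes in short steps, Python scripts to look and compute and a tool call to move; the robot and the scene stay as the last step left them, time stands still between calls to the robot, and variables do not carry over. Pictures are saved under pics/ and viewed, about 8 in all and at most 12, crops included, and the job is handed in when it is done.

Besides the shell and the picture viewer there is one more tool, called after "Call:" as name(argument=value, ...), one argument or row to a line, values as JSON. play_rows: Moves the arm, as the interface text tells. Its arguments: {"type":"object","properties":{"moves":{"type":"array"},"squeeze":{"type":"number"}},"required":["moves"]}

```bash
ls; mkdir -p pics; python3 - <<'E'
from rig import *
import cv2,numpy as np
s=sense();print(s)
for n in ["side","top","wrist"]:
    f=grab_frame(n);cv2.imwrite(f"pics/{n}0.png",f["pixels"][:,:,::-1]);np.savez(f"{n}0.npz",**f)
    print(n,f["intrinsics"].round(1).tolist(),f["distortion"],(-f["R"].T@f["t"]).round(0),f["R"].round(3).tolist())
E
```

```text
pics
{'clock': 0.0, 'qpos': array([ 1.14257244e+00,  3.53693513e-01,  1.63414960e+00, -1.16688177e-06,
        1.15518649e+00, -2.38327054e-03]), 'qvel': array([-0.00074762, -0.00047053,  0.0007879 ,  0.00049585,  0.00019956,
       -0.00018265]), 'joint_efforts': array([ 2.92840123e-03, -6.05245614e+01, -3.42076600e+01,  2.74258873e-04,
        9.23670188e-03,  1.93565526e-06]), 'eef_pos': array([257.95292591, 568.71124941, 203.52675474]), 'tcp_rot': array([-3.14015571e+00, -2.35777027e-06,  2.71575250e+00]), 'contact_force': array([-0.31892299,  0.09349674, -0.63781593]), 'wrist_torque': array([-0.01196668, -0.00709812,  0.04689775]), 'opening': 0.9989046857547826}
side [[506.3, 0.0, 324.1], [0.0, 506.3, 243.1], [0.0, 0.0, 1.0]] [-0.04126995  0.          0.          0.          0.        ] [-202. -149.  679.] [[0.335, -0.942, -0.01], [-0.577, -0.197, -0.793], [0.745, 0.271, -0.61]]
top [[463.2, 0.0, 322.0], [0.0, 463.2, 234.1], [0.0, 0.0, 1.0]] [-0.10479051  0.          0.          0.          0.        ] [345. 107. 931.] [[0.022, -1.0, 0.002], [-0.983, -0.022, -0.183], [0.183, 0.002, -0.983]]
wrist [[373.2, 0.0, 316.0], [0.0, 373.2, 238.2], [0.0, 0.0, 1.0]] [-0.02042712  0.          0.          0.          0.        ] [182. 603. 374.] [[0.413, 0.911, -0.001], [0.862, -0.39, 0.324], [0.295, -0.134, -0.946]]
```

View pics/top0.png

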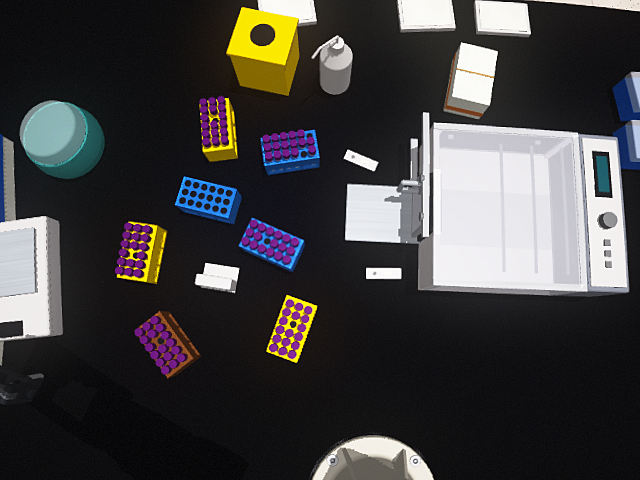

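View pics/side0.png

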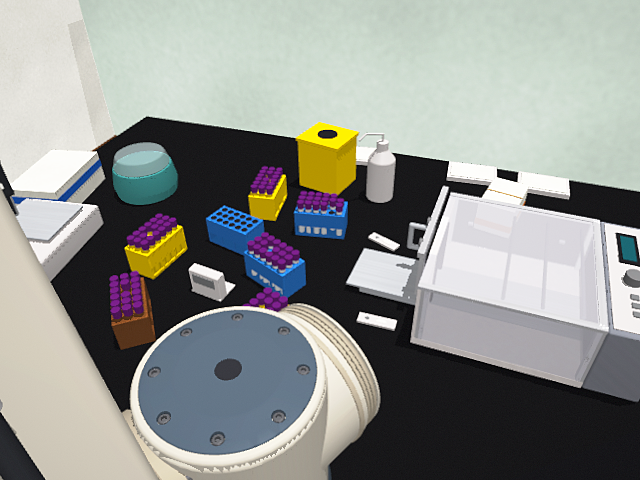

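The top view shows the filled blue racks at about (290,150) and (272,245), and the empty one at (208,198). The shelf covers x 346–418, y 184–242, the hatch grip is near (408,184), and incubator +x points right (world −y). The side view agrees.

```bash
cat > h.py <<'E'
import numpy as np,cv2
def load(n): return dict(np.load(n))
def ray(f,px,z):
    "pixels (N,2) onto plane z -> world xy"
    u=cv2.undistortPoints(np.float64(px).reshape(-1,1,2),f["intrinsics"],f["distortion"])[:,0]
    d=np.c_[u,np.ones(len(u))]@f["R"]; c=-f["R"].T@f["t"]
    return (c+d*((z-c[2])/d[:,2])[:,None])[:,:2]
def proj(f,X):
    return cv2.projectPoints(np.float64(X).reshape(-1,1,3),cv2.Rodrigues(f["R"])[0],f["t"],f["intrinsics"],f["distortion"])[0][:,0]
def fitline(p):
    v=cv2.fitLine(np.float32(p),cv2.DIST_HUBER,0,.01,.01).ravel(); return v[:2],v[2:]
def masks(f):
    hsv=cv2.cvtColor(f["pixels"],cv2.COLOR_RGB2HSV);H,S,V=[hsv[...,i].astype(int) for i in range(3)]
    return dict(blue=((H>95)&(H<120)&(S>120)&(V>60)).astype(np.uint8),purple=((H>135)&(H<165)&(S>100)&(V>40)).astype(np.uint8),bright=(V>70).astype(np.uint8))
E
python3 - <<'E'
from h import *
f=load("top0.npz");m=masks(f);g=cv2.cvtColor(f["pixels"],cv2.COLOR_RGB2GRAY).astype(float)
def edge(line,sgn):  # subpixel crossing of half level
    d=np.diff(line)*sgn; k=int(np.argmax(d)); w=np.clip(d[max(0,k-2):k+3],0,None)
    return (np.arange(max(0,k-2),max(0,k-2)+len(w))*w).sum()/w.sum()+.5
L=[(335+edge(g[r,335:358],1),r) for r in range(190,238)]
T=[(c,172+edge(g[172:200,c],1)) for c in range(352,396)]
B=[(c,230+edge(g[230:252,c],-1)) for c in range(352,396)]
for n,p in zip("LTB",(L,T,B)):
    w=ray(f,p,20);d,c=fitline(w);r=(w-c)@np.array([-d[1],d[0]]);print(n,d,c,"rms",r.std().round(2))
    globals()[n+"l"]=(d,c)
d=(Tl[0]*np.sign(Tl[0]@[0,-1])+Bl[0]*np.sign(Bl[0]@[0,-1]));d/=np.linalg.norm(d);n=np.array([-d[1],d[0]])
print("incx",d,"incy",n,"width",(Tl[1]-Bl[1])@n)
mid=((Tl[1]@n)+(Bl[1]@n))/2; front=Ll[1]@d
# Ll mean point along d (perp check)
print("front perp check",Ll[0]@d)
O=d*(front+150)+n*mid;print("origin",O,"yaw",np.degrees(np.arctan2(d[1],d[0])))
# racks
lab=cv2.connectedComponents(cv2.morphologyEx(m["blue"]|m["purple"],cv2.MORPH_CLOSE,np.ones((3,3))))
for i in range(1,lab[0]):
    a=lab[1]==i
    if a.sum()<300 or (a&(m["blue"]>0)).sum()<150: continue
    P=np.argwhere(a&(m["purple"]>0))[:,::-1]
    A=np.argwhere(a)[:,::-1]; print("comp",A.mean(0).round(),len(A),len(P))
    if len(P)>200:
        r=cv2.minAreaRect(np.float32(ray(f,P,80)));print(" purple rect",r)
    else: print(" blue rect z60",cv2.minAreaRect(np.float32(ray(f,A,60))))
E
```

```text
L [ 0.9995041  -0.03148935] [549.29956   61.757595] rms 0.18
T [0.02961401 0.9995614 ] [619.68506     5.0149283] rms 0.24
B [0.02735067 0.9996259 ] [502.6929      5.5615687] rms 0.16
incx [-0.02848236 -0.9995943 ] incy [ 0.9995943  -0.02848236] width 116.96026233491395
front perp check 0.0030083440747389546
origin [558.51470906 -88.56586098] yaw -91.63213946919225
comp [624. 102.] 625 0
 blue rect z60 ((820.0263671875, -542.0806884765625), (99.29657745361328, 51.33306884765625), 6.472536563873291)
comp [625. 150.] 508 0
 blue rect z60 ((707.3057250976562, -526.6814575195312), (99.47941589355469, 45.83464813232422), 7.633424282073975)
comp [290. 151.] 2195 843
 purple rect ((680.2902221679688, 176.83880615234375), (56.98588562011719, 98.59188842773438), 10.42322063446045)
comp [  1. 182.] 318 0
 blue rect z60 ((614.2911376953125, 776.8473510742188), (193.5913543701172, 9.4923095703125), 10.248302459716797)
comp [209. 201.] 1713 0
 blue rect z60 ((571.5474853515625, 332.2153625488281), (125.7336196899414, 71.20945739746094), 77.1533203125)
comp [272. 244.] 2051 899
 purple rect ((488.0867614746094, 206.43128967285156), (101.61711883544922, 49.767372131347656), 67.45851135253906)
```

Call:
play_rows(
  moves=[
    [[0, 0, 0], [0, 0, 0.147], 100],
    [[0, 0, 0], [0, 0, 0.147], 100],
    [[0, 0, 0], [0, 0, 0.147], 100],
    [[0, 0, 0], [0, 0, 0.147], 100],
    [[0, 0, 0], [0, 0, 0.147], 100],
    [[0, 0, 0], [0, 0, 0.147], 100],
    [[0, 0, 0], [0, 0, 0.147], 100],
    [[0, 0, 0], [0, 0, 0.147], 100],
    [[-0.04, 0.024, 0.003], [0, 0, 0], 100],
    [[-0.04, 0.024, 0.003], [0, 0, 0], 100],
    [[-0.04, 0.024, 0.003], [0, 0, 0], 100],
    [[-0.04, 0.024, 0.003], [0, 0, 0], 100],
    [[-0.04, 0.024, 0.003], [0, 0, 0], 100],
    [[-0.04, 0.024, 0.003], [0, 0, 0], 100],
    [[-0.04, 0.024, 0.003], [0, 0, 0], 100],
    [[-0.04, 0.024, 0.003], [0, 0, 0], 100],
    [[-0.04, 0.024, 0.003], [0, 0, 0], 100],
    [[-0.04, 0.024, 0.003], [0, 0, 0], 100],
    [[-0.04, 0.024, 0.003], [0, 0, 0], 100],
    [[-0.04, 0.024, 0.003], [0, 0, 0], 100],
  ],
)

```text
clock: 2.15
eef_pos: [531.7, 78.6, 168.1]
tcp_rot: [3.142, -0.0, 1.54]
contact_force: [0.8, -0.0, -0.2]
opening: 1.003
```

```bash
cat >> h.py <<'E'
O=np.array([558.5,-88.6,0]);RI=np.array([[-.0285,-.9996,0],[.9996,-.0285,0],[0,0,1]])  # world->incubator
def where():
    from rig import sense
    from scipy.spatial.transform import Rotation as Ro
    s=sense();R=Ro.from_euler("xyz",s["tcp_rot"]).as_matrix()
    print("t",round(s["clock"],2),"world",s["eef_pos"].round(1),"inc",(RI@(s["eef_pos"]-O)).round(1),"tool axes in inc (cols)",(RI@R).round(3).tolist())
    print("q",s["qpos"].round(3),"F",(RI@s["contact_force"]).round(1),"open",round(s["opening"],3)); return s,R
E
python3 -c "
from h import *;where()"
```

```text
t 2.15 world [531.7  78.6 168.1] inc [-166.4  -31.5  168.1] tool axes in inc (cols) [[-1.0, 0.003, -0.0], [0.003, 1.0, 0.0], [0.0, 0.0, -1.0]]
q [0.144 0.257 1.857 0.    1.028 0.175] F [-0.   0.8 -0.2] open 1.003
```

Call:
play_rows(
  moves=[
    [[-0.038, 0.024, 0], [0, 0, 0], 100],
    [[-0.038, 0.024, 0], [0, 0, 0], 100],
    [[-0.038, 0.024, 0], [0, 0, 0], 100],
    [[0, 0, 0.018], [0, 0, 0], 100],
    [[0, 0, 0.025], [0, 0, 0], 100],
    [[0, 0, 0.025], [0, 0, 0], 100],
    [[0, 0, 0.025], [0, 0, 0], 100],
    [[0, 0, 0], [0, 0, 0], 100],
  ],
)

```text
clock: 2.95
eef_pos: [596.7, -35.6, 72.0]
tcp_rot: [-3.135, -0.0, 1.54]
contact_force: [-0.7, 0.2, -0.8]
opening: 0.999
```

```bash
python3 -c "
from h import *;where()
from rig import *
f=grab_frame('wrist');cv2.imwrite('pics/w1.png',f['pixels'][:,:,::-1])"
```

```text
t 2.95 world [596.7 -35.6  72. ] inc [-54.1  36.7  72. ] tool axes in inc (cols) [[-1.0, 0.003, -0.0], [0.003, 1.0, -0.006], [0.0, -0.006, -1.0]]
q [-0.062  0.467  1.793 -0.     0.888 -0.031] F [-0.2 -0.7 -0.8] open 0.999
```

View pics/w1.png

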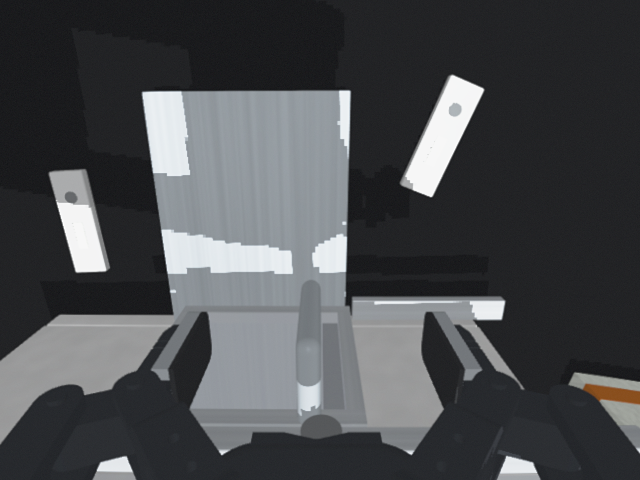

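The wrist view shows the grip bar at about (308,340), between the open pads at columns 190 and 445. The clearance is good, so I'm closing on it.

Call:
play_rows(
  moves=[
    [[0, 0, 0], [0, 0, 0], 0],
    [[0, 0, 0], [0, 0, 0], 0],
    [[0, 0, 0], [0, 0, 0], 0],
    [[0, 0, 0], [0, 0, 0], 0],
    [[0, 0, 0], [0, 0, 0], 0],
    [[0, 0, 0], [0, 0, 0], 0],
    [[0, 0, 0], [0, 0, 0], 0],
    [[0, 0, 0], [0, 0, 0], 0],
    [[0, 0, 0], [0, 0, 0], 0],
  ],
  squeeze=30,
)

```text
clock: 3.9
eef_pos: [599.8, -35.7, 75.8]
tcp_rot: [3.141, -0.0, 1.54]
contact_force: [-2.0, 0.1, 5.6]
opening: 0.101
```

```bash
python3 -c "
from h import *;where()"
```

```text
t 3.9 world [599.8 -35.7  75.8] inc [-54.1  39.8  75.8] tool axes in inc (cols) [[-1.0, 0.002, -0.0], [0.002, 1.0, 0.001], [0.0, 0.001, -1.0]]
q [-0.062  0.463  1.789  0.     0.889 -0.031] F [-0.  -2.   5.6] open 0.101
```

Call:
play_rows(
  moves=[
    [[0, 0.006, 0], [0, 0, 0], 0],
    [[0, 0.012, 0], [0, 0, 0], 0],
    [[0, 0.012, 0], [0, 0, 0], 0],
    [[0, 0.012, 0], [0, 0, 0], 0],
    [[0, 0.012, 0], [0, 0, 0], 0],
    [[0, 0.012, 0], [0, 0, 0], 0],
    [[0, 0.012, 0], [0, 0, 0], 0],
    [[0, 0.01, 0], [0, 0, 0], 0],
    [[0, 0.006, 0], [0, 0, 0], 0],
    [[0, 0.004, 0], [0, 0, 0], 0],
    [[0, 0, 0], [0, 0, 0], 0],
  ],
)

```text
clock: 5.0
eef_pos: [697.3, -38.4, 75.7]
tcp_rot: [-3.14, -0.0, 1.54]
contact_force: [-4.1, 1.8, 8.1]
opening: 0.1
```

```bash
python3 -c "
from h import *;where()"
```

```text
t 5.0 world [697.3 -38.4  75.7] inc [-54.1 137.3  75.7] tool axes in inc (cols) [[-1.0, 0.003, -0.0], [0.003, 1.0, -0.001], [0.0, -0.001, -1.0]]
q [-0.057  0.593  1.558  0.     0.992 -0.027] F [-1.7 -4.2  8.1] open 0.1
```

Creep to the stop.

Call:
play_rows(
  moves=[
    [[0, 0.002, 0], [0, 0, 0], 0],
    [[0, 0.002, 0], [0, 0, 0], 0],
    [[0, 0.001, 0], [0, 0, 0], 0],
    [[0, 0, 0], [0, 0, 0], 0],
  ],
)

```text
clock: 5.4
eef_pos: [697.2, -38.4, 75.6]
tcp_rot: [-3.131, -0.0, 1.54]
contact_force: [-22.4, 1.6, 21.7]
opening: 0.101
```

```bash
python3 -c "
from h import *;where()"
```

```text
t 5.4 world [697.2 -38.4  75.6] inc [-54.1 137.3  75.6] tool axes in inc (cols) [[-1.0, 0.003, -0.0], [0.003, 1.0, -0.011], [0.0, -0.011, -1.0]]
q [-0.057  0.597  1.55   0.     1.005 -0.026] F [ -1.  -22.4  21.7] open 0.101
```

Call:
play_rows(
  moves=[
    [[0, -0.004, 0], [0, 0, 0], 0],
    [[0, 0, 0], [0, 0, 0], 100],
    [[0, 0, 0], [0, 0, 0], 100],
    [[0, 0, 0], [0, 0, 0], 100],
    [[0, 0, 0], [0, 0, 0], 100],
    [[0, 0, -0.02], [0, 0, 0], 100],
    [[0, 0, -0.035], [0, 0, 0], 100],
    [[0, 0, -0.04], [0, 0, 0], 100],
    [[0, 0, -0.03], [0, 0, 0], 100],
    [[0.043, -0.005, 0], [0, 0, 0], 100],
    [[0.043, -0.005, 0], [0, 0, 0], 100],
    [[0.043, -0.005, 0], [0, 0, 0], 100],
    [[0.043, -0.004, 0], [0, 0, 0], 100],
    [[0.043, -0.004, 0], [0, 0, 0], 100],
    [[0, 0, 0], [0, 0, -0.105], 100],
    [[0, 0, 0], [0, 0, -0.105], 100],
    [[0, 0, 0], [0, 0, 0], 100],
  ],
)

```text
clock: 7.1
eef_pos: [682.2, 177.4, 200.0]
tcp_rot: [-3.141, 0.0, 1.752]
contact_force: [-0.2, 0.3, -0.3]
opening: 1.0
```

```bash
python3 - <<'E'
from h import *
from rig import *
s,R=where()
f=grab_frame('wrist');np.savez("w2.npz",**f);cv2.imwrite('pics/w2.png',f['pixels'][:,:,::-1])
f=grab_frame('top');np.savez("t2.npz",**f)
E
```

```text
t 7.1 world [682.2 177.4 200. ] inc [-269.4  116.   200. ] tool axes in inc (cols) [[-0.978, -0.208, 0.0], [-0.208, 0.978, -0.0], [-0.0, -0.0, -1.0]]
q [ 0.252  0.48   1.449 -0.     1.213  0.071] F [-0.3 -0.2 -0.3] open 1.0
```

View pics/w2.png

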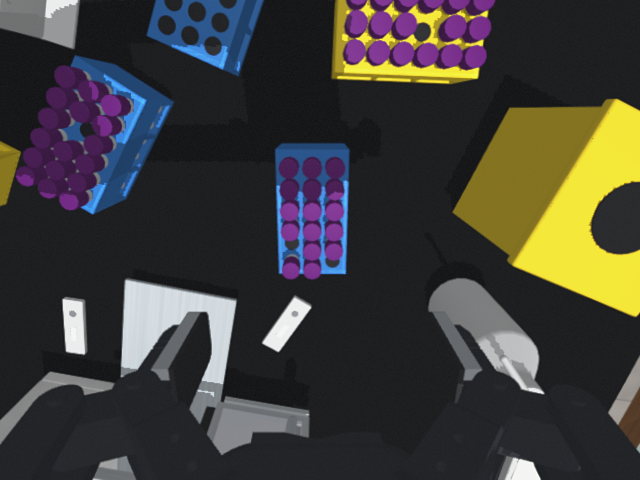

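```bash
cat >> h.py <<'E'
def rackrect(f,near,z=60):
    "top-face outline of the blue(+purple) component nearest a pixel: lateral edges and far end on plane z"
    m=masks(f);a=cv2.morphologyEx(m["blue"]|m["purple"],cv2.MORPH_CLOSE,np.ones((5,5),np.uint8))
    n,l,st,c=cv2.connectedComponentsWithStats(a)
    i=l[near[1],near[0]];P=np.argwhere((l==i)&(m["blue"]>0))[:,::-1]
    return P
E
python3 - <<'E'
from h import *
f=load("w2.npz")
P=rackrect(f,(312,230));w=ray(f,P,60)
r=cv2.minAreaRect(np.float32(w));print(r)
R=np.array([[ -.180,.984],[.984,.180]]) # tool x,y rows in world, yaw 1.752
q=(w-[682.2,177.4])@R.T
for lo,hi in [(-40,-20),(-20,0),(0,20),(20,40)]:
    k=(q[:,0]>lo)&(q[:,0]<hi);print(lo,np.percentile(q[k,1],[.5,99.5]).round(1))
print("x range",np.percentile(q[:,0],[.2,99.8]))
print(proj(f,[[682,177,0],[682,177,60]]).round())
E
```

```text
((678.2205200195312, 176.732177734375), (62.21501159667969, 116.07955932617188), 10.355326652526855)
-40 [-35.1  27. ]
-20 [-35.   26.8]
0 [-34.8  27. ]
20 [-34.9  26.5]
x range [-57.95186998  58.10399406]
[[316. 197.]
 [316. 213.]]
```

The wrist view shows rack A at about (312,215), straight under the gripper with its yaw aligned. It sits 4 mm off in tool −y and the bottle is clear.

Call:
play_rows(
  moves=[
    [[-0.003, -0.004, 0.038], [0, 0, 0], 100],
    [[0, 0, 0.04], [0, 0, 0], 100],
    [[0, 0, 0.04], [0, 0, 0], 100],
    [[0, 0, 0.04], [0, 0, 0], 100],
    [[0, 0, 0.018], [0, 0, 0], 100],
    [[0, 0, 0], [0, 0, 0], 100],
    [[0, 0, 0], [0, 0, 0], 40],
    [[0, 0, 0], [0, 0, 0], 40],
    [[0, 0, 0], [0, 0, 0], 40],
    [[0, 0, 0], [0, 0, 0], 40],
    [[0, 0, 0], [0, 0, 0], 40],
    [[0, 0, 0], [0, 0, 0], 40],
  ],
  squeeze=50,
)

```text
clock: 8.4
eef_pos: [680.5, 173.5, 27.6]
tcp_rot: [3.138, -0.0, 1.749]
contact_force: [-2.4, -1.3, 6.2]
opening: 0.653
```

```bash
python3 -c "
from h import *;where()"
```

```text
t 8.4 world [680.5 173.5  27.6] inc [-265.5  114.4   27.6] tool axes in inc (cols) [[-0.979, -0.206, -0.001], [-0.206, 0.979, 0.004], [0.0, 0.004, -1.0]]
q [ 0.248  0.653  1.575 -0.     0.91   0.069] F [ 1.4 -2.3  6.2] open 0.653
```

Call:
play_rows(
  moves=[
    [[0, 0, -0.01], [0, 0, 0], 40],
    [[0, 0, -0.03], [0, 0, 0], 40],
    [[0, 0, -0.035], [0, 0, 0], 40],
    [[0, 0, -0.025], [0, 0, 0], 40],
    [[0, 0, 0], [0, 0, 0.1], 40],
    [[0, 0, 0], [0, 0, 0.11], 40],
    [[-0.02, -0.012, 0], [0, 0, 0], 40],
    [[-0.033, -0.022, 0], [0, 0, 0], 40],
    [[-0.037, -0.024, 0], [0, 0, 0], 40],
    [[-0.037, -0.024, 0], [0, 0, 0], 40],
    [[-0.034, -0.022, 0], [0, 0, 0], 40],
    [[-0.02, -0.012, 0], [0, 0, 0], 40],
    [[0, 0, 0], [0, 0, 0], 40],
    [[0, 0, 0], [0, 0, 0], 40],
  ],
)

```text
clock: 9.8
eef_pos: [558.1, -4.3, 125.8]
tcp_rot: [3.139, -0.0, 1.538]
contact_force: [0.7, -0.3, -2.2]
opening: 0.654
```

```bash
python3 - <<'E'
from h import *
from rig import *
s,R=where()
f=grab_frame('wrist');np.savez("w3.npz",**f)
g=grab_frame('top');np.savez("t3.npz",**g)
cv2.imwrite('pics/w3.png',np.hstack([cv2.resize(x['pixels'],(400,300),interpolation=cv2.INTER_AREA)[:,:,::-1] for x in (f,g)]))
E
```

```text
t 9.8 world [558.1  -4.3 125.8] inc [-84.2  -2.8 125.8] tool axes in inc (cols) [[-1.0, 0.004, -0.0], [0.004, 1.0, 0.003], [0.0, 0.003, -1.0]]
q [-0.011  0.338  1.852  0.     0.949  0.022] F [ 0.2  0.7 -2.2] open 0.654
```

View pics/w3.png

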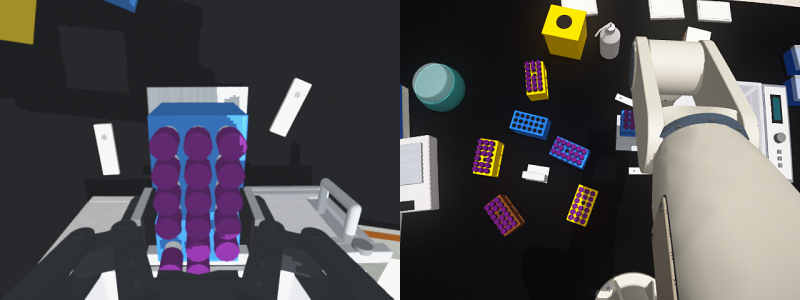

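Rack A is held straight and centred above the shelf: both centre on column 198 of the left panel. The hatch is fully to the right, so I'm lowering.

Call:
play_rows(
  moves=[
    [[0, 0, 0.015], [0, 0, 0], 40],
    [[0, 0, 0.025], [0, 0, 0], 40],
    [[0, 0, 0.02], [0, 0, 0], 40],
    [[0, 0, 0.01], [0, 0, 0], 40],
    [[0, 0, 0.003], [0, 0, 0], 40],
    [[0, 0, 0.002], [0, 0, 0], 40],
    [[0, 0, 0.001], [0, 0, 0], 40],
    [[0, 0, 0], [0, 0, 0], 40],
  ],
)

```text
clock: 10.7
eef_pos: [557.8, -4.1, 48.9]
tcp_rot: [3.14, -0.0, 1.54]
contact_force: [-0.6, -1.0, -3.3]
opening: 0.647
```

```bash
python3 -c "
from h import *;where()"
```

```text
t 10.7 world [557.8  -4.1  48.9] inc [-84.5  -3.1  48.9] tool axes in inc (cols) [[-1.0, 0.002, -0.0], [0.002, 1.0, 0.001], [0.0, 0.001, -1.0]]
q [-0.01   0.447  1.9    0.     0.794  0.021] F [ 1.  -0.6 -3.3] open 0.647
```

Call:
play_rows(
  moves=[
    [[0, 0, 0.001], [0, 0, 0], 40],
    [[0, 0, 0.001], [0, 0, 0], 40],
    [[0, 0, 0], [0, 0, 0], 40],
  ],
)

```text
clock: 11.0
eef_pos: [557.8, -4.2, 47.7]
tcp_rot: [3.14, -0.0, 1.54]
contact_force: [-3.3, -0.9, 9.5]
opening: 0.648
```

```bash
python3 -c "
from h import *;where()"
```

```text
t 11.0 world [557.8  -4.2  47.7] inc [-84.4  -3.1  47.7] tool axes in inc (cols) [[-1.0, 0.003, -0.0], [0.003, 1.0, 0.001], [0.0, 0.001, -1.0]]
q [-0.01   0.448  1.9    0.     0.792  0.021] F [ 1.  -3.3  9.5] open 0.648
```

Call:
play_rows(
  moves=[
    [[0, 0, 0], [0, 0, 0], 100],
    [[0, 0, 0], [0, 0, 0], 100],
    [[0, 0, 0], [0, 0, 0], 100],
    [[0, 0, -0.015], [0, 0, 0], 100],
    [[0, 0, -0.03], [0, 0, 0], 100],
    [[0, 0, -0.035], [0, 0, 0], 100],
    [[0, 0, -0.032], [0, 0, 0], 100],
    [[0.036, 0, 0], [0, 0, 0], 30],
    [[0.036, 0, 0], [0, 0, 0], 30],
    [[0, 0, 0], [0, -0.12, 0], 30],
    [[0, 0, 0], [0, -0.14, 0], 30],
    [[0, 0, 0], [0, -0.14, 0], 30],
    [[0, 0, 0], [0, -0.14, 0], 30],
    [[0, 0, 0], [0, -0.14, 0], 30],
    [[0, 0, 0], [0, -0.14, 0], 30],
    [[0, 0, 0], [0, -0.14, 0], 30],
    [[0, 0, 0], [0, 0, 0], 30],
  ],
)

```text
clock: 12.7
eef_pos: [558.2, 69.3, 154.5]
tcp_rot: [-3.131, 0.966, 1.552]
contact_force: [-0.3, 0.5, -0.4]
opening: 0.298
```

```bash
python3 - <<'E'
from h import *
from rig import *
s,R=where()
g=grab_frame('side');cv2.imwrite('pics/s4.png',g['pixels'][:,:,::-1])
E
```

```text
t 12.7 world [558.2  69.3 154.5] inc [-157.8   -4.8  154.5] tool axes in inc (cols) [[-0.569, -0.001, 0.823], [-0.005, 1.0, -0.003], [-0.823, -0.006, -0.569]]
q [ 0.579  0.669  1.637 -0.74   1.539  0.911] F [-0.5 -0.3 -0.4] open 0.298
```

View pics/s4.png

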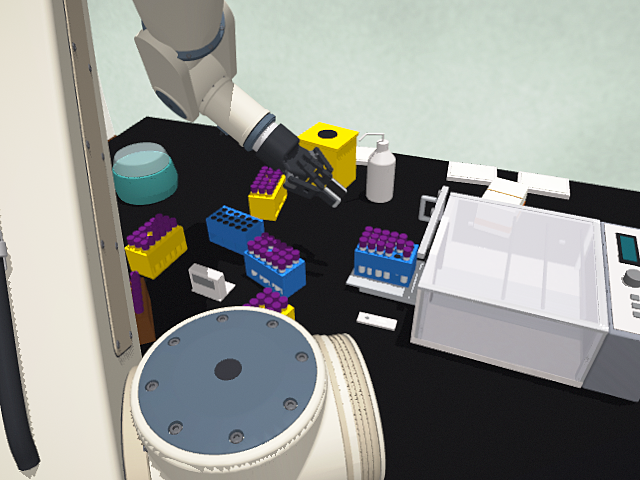

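Rack A stands upright on the shelf at about (385,255), and the tilted gripper is clear of everything. Next I lower it and start the push.

Call:
play_rows(
  moves=[
    [[0.021, 0.001, 0.0148], [0, 0, 0], 30],
    [[0.021, 0.001, 0.0148], [0, 0, 0], 30],
    [[0.021, 0.001, 0.0148], [0, 0, 0], 30],
    [[0.021, 0, 0.0148], [0, 0, 0], 30],
    [[0, 0, 0], [0, 0, 0], 30],
    [[-0.0028, 0, 0.0041], [0, 0, 0], 30],
    [[-0.0028, 0, 0.0041], [0, 0, 0], 30],
    [[-0.0028, 0, 0.0041], [0, 0, 0], 30],
    [[-0.0028, 0, 0.0041], [0, 0, 0], 30],
    [[-0.0028, 0, 0.0041], [0, 0, 0], 30],
    [[-0.0028, 0, 0.0041], [0, 0, 0], 30],
  ],
)

```text
clock: 13.85
eef_pos: [561.6, 37.3, 55.4]
tcp_rot: [3.141, 0.96, 1.539]
contact_force: [-0.0, -0.9, 0.1]
opening: 0.3
```

```bash
python3 - <<'E'
from h import *
from rig import *
s,R=where()
g=grab_frame('wrist');cv2.imwrite('pics/w5.png',g['pixels'][:,:,::-1])
E
```

```text
t 13.85 world [561.6  37.3  55.4] inc [-125.9   -0.5   55.4] tool axes in inc (cols) [[-0.574, 0.002, 0.819], [0.002, 1.0, -0.002], [-0.819, 0.0, -0.574]]
q [ 0.535  0.794  1.682 -0.78   1.39   1.012] F [0.9 0.  0.1] open 0.3
```

View pics/w5.png

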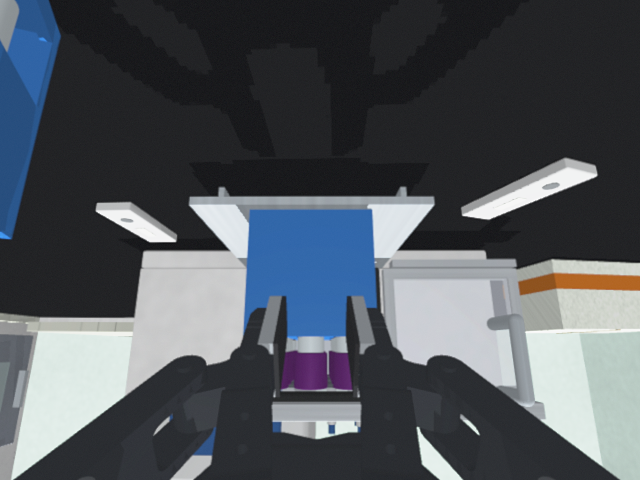

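The view is inverted because the camera is under the tool. The rack's end face (columns 249–374) is centred on the shelf edge (189–434), and the gripper is about 2 mm to +y. I'll correct that while pushing.

Call:
play_rows(
  moves=[
    [[-0.0057, -0.002, 0.0082], [0, 0, 0], 30],
    [[-0.0057, 0, 0.0082], [0, 0, 0], 30],
    [[-0.0057, 0, 0.0082], [0, 0, 0], 30],
    [[-0.0057, 0, 0.0082], [0, 0, 0], 30],
    [[-0.0057, 0, 0.0082], [0, 0, 0], 30],
    [[-0.0057, 0, 0.0082], [0, 0, 0], 30],
    [[0, 0, 0], [0, 0, 0], 30],
  ],
)

```text
clock: 14.6
eef_pos: [557.1, -23.8, 55.0]
tcp_rot: [-3.14, 0.961, 1.54]
contact_force: [-1.0, 0.1, 1.1]
opening: 0.301
```

```bash
cat > rear.py <<'E'
from h import *
from rig import *
s,R=where()
f=grab_frame('wrist');np.savez('wr.npz',**f);m=masks(f)["blue"]
n,l,st,c=cv2.connectedComponentsWithStats(m)
i=max((k for k in range(1,n) if 200<c[k][0]<430 and c[k][1]<420),key=lambda k:st[k,4]);a=(l==i)
cols=np.flatnonzero(a.any(0));cols=cols[5:-5];P=np.array([(x,np.flatnonzero(a[:,x])[0]-.5) for x in cols])
w=(np.c_[ray(f,P,20),np.zeros(len(P))]-O)@RI.T
k=slice(len(w)//5,-len(w)//5)
p=np.polyfit(w[k,1],w[k,0],1);print("rear edge x",np.median(w[k,0]).round(1),"y span",w[:,1].min().round(1),w[:,1].max().round(1),"yaw deg",np.degrees(-p[0]).round(1), st[i])
E
python3 rear.py
```

```text
t 14.6 world [557.1 -23.8  55. ] inc [-64.7  -3.3  55. ] tool axes in inc (cols) [[-0.573, 0.004, 0.82], [0.002, 1.0, -0.004], [-0.82, -0.001, -0.573]]
q [ 0.455  0.765  1.759 -0.843  1.323  1.014] F [-0.  -1.   1.1] open 0.301
rear edge x -77.0 y span -45.8 25.1 yaw deg -0.1 [  244   210   135   130 14089]
```

```bash
cat > rear2.py <<'E'
from h import *
f=load('wr.npz');m=masks(f)["blue"];C=RI@(-f["R"].T@f["t"]-O);print("cam inc",C.round(1))
for r in (220,235,250,265):
    x=np.flatnonzero(m[r,200:430])+200; x0,x1=x.min(),x.max()+1
    u=cv2.undistortPoints(np.float64([[[x0,r]],[[x1,r]]]),f["intrinsics"],f["distortion"])[:,0]
    d=np.c_[u,[1,1]]@f["R"]@RI.T; k=60/(d[1,1]-d[0,1]); p=C+d*k
    print(r,x0,x1,"x",p[:,0].mean().round(1),"y",p[:,1].round(1),"z",p[0,2].round(1))
E
python3 rear2.py
```

```text
cam inc [-250.8   -2.6   84.9]
220 250 374 x -79.8 y [-35.3  24.7] z 26.5
235 250 375 x -79.2 y [-35.  25.] z 33.9
250 248 376 x -81.3 y [-35.2  24.8] z 41.8
265 247 377 x -82.0 y [-35.2  24.8] z 49.1
```

Call:
play_rows(
  moves=[
    [[0.0145, -0.001, -0.0205], [0, 0, 0], 0],
    [[0.005, 0, 0.0034], [0, 0, 0], 0],
    [[0, 0, 0], [0, 0, 0], 0],
    [[0, 0, 0], [0, 0, 0], 0],
    [[0, 0, 0], [0, 0, 0], 0],
    [[-0.0057, 0, 0.0082], [0, 0, 0], 0],
    [[-0.0057, 0, 0.0082], [0, 0, 0], 0],
    [[-0.0057, 0, 0.0082], [0, 0, 0], 0],
    [[-0.0057, 0, 0.0082], [0, 0, 0], 0],
    [[-0.0057, 0, 0.0082], [0, 0, 0], 0],
    [[-0.0057, 0, 0.0082], [0, 0, 0], 0],
    [[-0.0057, 0, 0.0082], [0, 0, 0], 0],
    [[0, 0, 0], [0, 0, 0], 0],
  ],
)

```text
clock: 15.95
eef_pos: [554.7, -68.3, 48.6]
tcp_rot: [-3.14, 0.961, 1.539]
contact_force: [-0.0, -0.7, 0.2]
opening: -0.002
```

```bash
python3 rear.py; python3 rear2.py; python3 -c "
import h,cv2;f=h.load('wr.npz');cv2.imwrite('pics/w6.png',f['pixels'][:,:,::-1])"
```

```text
t 15.95 world [554.7 -68.3  48.6] inc [-20.2  -4.4  48.6] tool axes in inc (cols) [[-0.573, 0.004, 0.82], [0.002, 1.0, -0.003], [-0.82, -0.001, -0.573]]
q [ 0.391  0.758  1.806 -0.898  1.27   1.022] F [0.7 0.  0.2] open -0.002
rear edge x -32.7 y span -41.5 25.9 yaw deg -1.6 [  246   222   136   130 13308]
cam inc [-206.2   -3.7   78.6]Traceback (most recent call last):
  File "rear2.py", line 4, in <module>
    x=np.flatnonzero(m[r,200:430])+200; x0,x1=x.min(),x.max()+1
                                              ~~~~~^^
    return umr_minimum(a, axis, None, out, keepdims, initial, where)
ValueError: zero-size array to reduction operation minimum which has no identity
```

View pics/w6.png

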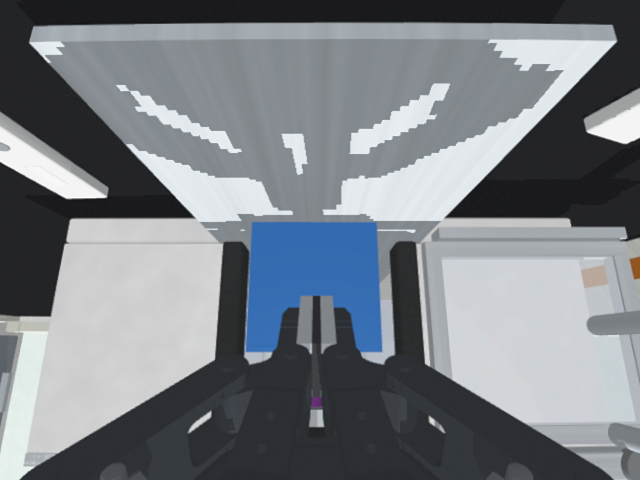

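```bash
python3 - <<'E'
from h import *
from rig import sense
from scipy.spatial.transform import Rotation as Ro
f=load('wr.npz');s=sense();R=Ro.from_euler("xyz",s["tcp_rot"]).as_matrix()
for d in (0,-10,-19,-40): print(d,proj(f,[s["eef_pos"]+R@[0,0,d]]).round())
for p in [(-6,-55,60),(-6,55,60),(-6,-43,60),(16,-43,60),(16,43,60),(-150,-58,20),(-150,58,20),(0,-58,20),(-35,-30,20),(-35,-30,80),(-15,-30,20),(-15,-30,80)]:
    print(p,proj(f,[RI.T@np.array(p)+O]).round())
E
```

```text
0 [[316. 283.]]
-10 [[316. 292.]]
-19 [[316. 302.]]
-40 [[317. 327.]]
(-6, -55, 60) [[221. 309.]]
(-6, 55, 60) [[428. 309.]]
(-6, -43, 60) [[243. 309.]]
(16, -43, 60) [[251. 313.]]
(16, 43, 60) [[397. 313.]]
(-150, -58, 20) [[35. 27.]]
(-150, 58, 20) [[639.  26.]]
(0, -58, 20) [[223. 240.]]
(-35, -30, 20) [[263. 220.]]
(-35, -30, 80) [[258. 349.]]
(-15, -30, 20) [[268. 232.]]
(-15, -30, 80) [[264. 349.]]
```

The port uprights (inner edges at columns 247 and 391) bracket the rack (246–382) with margin on both sides. The rack's rear is still about 30 mm outside. I'll lower the tool 10 mm for rail clearance and push on.

Call:
play_rows(
  moves=[
    [[0.011, 0.001, 0.0016], [0, 0, 0], 0],
    [[-0.003, 0, 0.0041], [0, 0, 0], 0],
    [[-0.0057, 0, 0.0082], [0, 0, 0], 0],
    [[-0.0057, 0, 0.0082], [0, 0, 0], 0],
    [[-0.0057, 0, 0.0082], [0, 0, 0], 0],
    [[-0.004, 0, 0.0057], [0, 0, 0], 0],
    [[0, 0, 0], [0, 0, 0], 0],
  ],
)

```text
clock: 16.7
eef_pos: [554.6, -105.2, 38.9]
tcp_rot: [-3.141, 0.961, 1.539]
contact_force: [-0.3, -0.1, -1.0]
opening: 0.004
```

```bash
python3 rear.py; python3 -c "
import h,cv2;f=h.load('wr.npz');cv2.imwrite('pics/w7.png',f['pixels'][:,:,::-1])"
```

```text
t 16.7 world [ 554.6 -105.2   38.9] inc [16.7 -3.4 38.9] tool axes in inc (cols) [[-0.573, 0.004, 0.82], [0.002, 1.0, -0.003], [-0.82, -0.0, -0.573]]
q [ 0.334  0.764  1.835 -0.949  1.225  1.032] F [ 0.1 -0.3 -1. ] open 0.004
rear edge x 5.8 y span -39.2 24.4 yaw deg -0.1 [  242   241   137   124 11309]
```

View pics/w7.png

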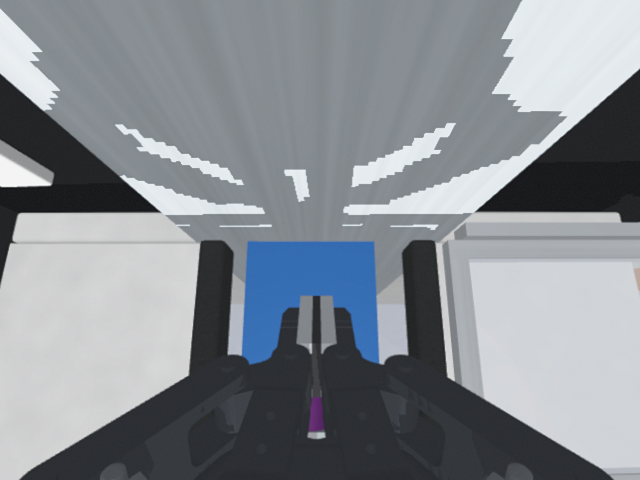

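Rack A's rear edge (row 241) now lies at the rim's foot line, upright and centred. Rack B will push it further. Next I retreat and go to rack B.

Call:
play_rows(
  moves=[
    [[0.0115, 0, -0.0165], [0, 0, 0], 0],
    [[0.023, 0, -0.033], [0, 0, 0], 0],
    [[0.023, 0, -0.033], [0, 0, 0], 0],
    [[0.023, 0, -0.033], [0, 0, 0], 0],
    [[0.014, 0, -0.02], [0, 0, 0], 0],
    [[-0.028, 0, -0.02], [0, 0, 0], 50],
    [[-0.033, 0, -0.023], [0, 0, 0], 100],
    [[-0.033, 0, -0.023], [0, 0, 0], 100],
    [[-0.02, 0, -0.014], [0, 0, 0], 100],
    [[0, 0, 0], [0, 0.14, 0], 100],
    [[0, 0, 0], [0, 0.14, 0], 100],
    [[0, 0, 0], [0, 0.14, 0], 100],
    [[0, 0, 0], [0, 0.14, 0], 100],
    [[0, 0, 0], [0, 0.14, 0], 100],
    [[0, 0, 0], [0, 0.14, 0], 100],
    [[0, 0, 0], [0, 0.12, 0], 100],
    [[0.036, -0.019, 0], [0, 0, 0], 100],
    [[0.036, -0.019, 0], [0, 0, 0], 100],
    [[0.036, -0.019, 0], [0, 0, 0], 100],
    [[0.036, -0.019, 0], [0, 0, 0], 100],
  ],
)

```text
clock: 18.75
eef_pos: [488.0, 208.5, 178.5]
tcp_rot: [3.142, -0.0, 1.539]
contact_force: [-0.2, 0.3, -0.1]
opening: 1.0
```

Call:
play_rows(
  moves=[
    [[0, 0, 0], [0, 0, 0.12], 100],
    [[0, 0, 0], [0, 0, 0.12], 100],
    [[0, 0, 0], [0, 0, 0.125], 100],
    [[0, 0, 0], [0, 0, 0], 100],
  ],
)

```text
clock: 19.15
eef_pos: [488.5, 207.9, 178.4]
tcp_rot: [-3.142, 0.0, 1.174]
contact_force: [0.3, 1.1, -0.2]
opening: 0.998
```

```bash
python3 - <<'E'
from h import *
from rig import *
s,R=where()
f=grab_frame('wrist');np.savez("w8.npz",**f)
m=masks(f);a=cv2.morphologyEx(m["blue"]|m["purple"],cv2.MORPH_CLOSE,np.ones((5,5),np.uint8))
n,l,st,c=cv2.connectedComponentsWithStats(a)
for i in range(1,n):
    if st[i,4]<1500: continue
    P=np.argwhere((l==i)&(m["blue"]>0))[:,::-1]
    if len(P)<300: continue
    w=ray(f,P,60); q=(np.c_[w,0*w[:,0]]-[*s["eef_pos"][:2],0])@R
    print(c[i].round(),"rect",cv2.minAreaRect(np.float32(q[:,:2])))
    for lo,hi in [(-40,-20),(-20,0),(0,20),(20,40)]:
        k=(q[:,0]>lo)&(q[:,0]<hi)
        if k.sum()>20: print(lo,np.percentile(q[k,1],[.5,99.5]).round(1))
    print("x range",np.percentile(q[:,0],[.2,99.8]))
g=grab_frame('top')
cv2.imwrite('pics/w8.png',np.hstack([cv2.resize(x['pixels'],(400,300),interpolation=cv2.INTER_AREA)[:,:,::-1] for x in (f,g)]))
E
```

```text
t 19.15 world [488.5 207.9 178.4] inc [-294.4  -78.4  178.4] tool axes in inc (cols) [[-0.933, 0.36, 0.0], [0.36, 0.933, -0.0], [-0.0, -0.0, -1.0]]
q [ 0.4    0.235  1.86  -0.     1.046  0.797] F [-1.1  0.3 -0.2] open 0.998
[314. 219.] rect ((-2.6916046142578125, -1.2482223510742188), (62.34004211425781, 117.48641967773438), 89.88426208496094)
-40 [-32.3  29.9]
-20 [-32.3  29.6]
0 [-31.9  29.7]
20 [-31.9  29.4]
x range [-60.46114476  56.01466772]
```

View pics/w8.png

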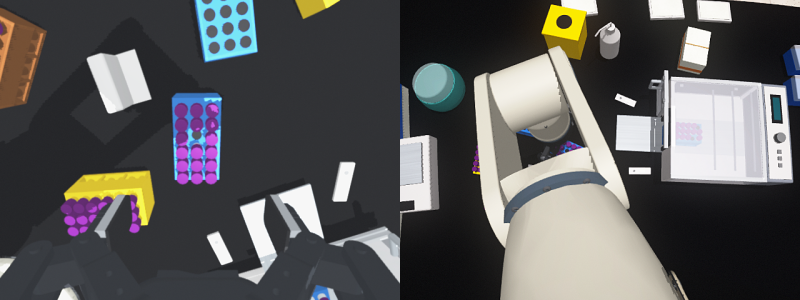

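Rack B is under the gripper with aligned yaw, at (197,138) in the left panel. The top view shows rack A inside the chamber at (690,132). The yellow look-alike is close to the left finger, so I use a slightly reduced opening.

Call:
play_rows(
  moves=[
    [[-0.004, -0.001, 0.035], [0, 0, 0], 92],
    [[0, 0, 0.04], [0, 0, 0], 92],
    [[0, 0, 0.04], [0, 0, 0], 92],
    [[0, 0, 0.03], [0, 0, 0], 92],
    [[0, 0, 0.008], [0, 0, 0], 92],
    [[0, 0, 0], [0, 0, 0], 92],
    [[0, 0, 0], [0, 0, 0], 40],
    [[0, 0, 0], [0, 0, 0], 40],
    [[0, 0, 0], [0, 0, 0], 40],
    [[0, 0, 0], [0, 0, 0], 40],
    [[0, 0, 0], [0, 0, 0], 40],
  ],
  squeeze=50,
)

```text
clock: 20.35
eef_pos: [487.4, 204.9, 27.6]
tcp_rot: [3.14, -0.002, 1.175]
contact_force: [-2.8, -0.5, 8.7]
opening: 0.656
```

```bash
python3 -c "
from h import *;where()"
```

```text
t 20.35 world [487.4 204.9  27.6] inc [-291.4  -79.5   27.6] tool axes in inc (cols) [[-0.933, 0.359, -0.001], [0.359, 0.933, 0.003], [0.002, 0.002, -1.0]]
q [0.395 0.445 1.974 0.    0.72  0.791] F [ 0.6 -2.8  8.7] open 0.656
```

Call:
play_rows(
  moves=[
    [[0, 0, -0.01], [0, 0, 0], 40],
    [[0, 0, -0.03], [0, 0, 0], 40],
    [[0, 0, -0.035], [0, 0, 0], 40],
    [[0, 0, -0.025], [0, 0, 0], 40],
    [[0, 0, 0], [0, 0, -0.12], 40],
    [[0, 0, 0], [0, 0, -0.125], 40],
    [[0, 0, 0], [0, 0, -0.12], 40],
    [[-0.02, 0.008, 0], [0, 0, 0], 40],
    [[-0.035, 0.013, 0], [0, 0, 0], 40],
    [[-0.035, 0.013, 0], [0, 0, 0], 40],
    [[-0.035, 0.013, 0], [0, 0, 0], 40],
    [[-0.035, 0.013, 0], [0, 0, 0], 40],
    [[-0.03, 0.011, 0], [0, 0, 0], 40],
    [[-0.017, 0.005, 0], [0, 0, 0], 40],
    [[0, 0, 0], [0, 0, 0], 40],
    [[0, 0, 0], [0, 0, 0], 40],
  ],
)

```text
clock: 21.95
eef_pos: [555.8, -4.9, 126.1]
tcp_rot: [3.141, -0.0, 1.539]
contact_force: [0.7, 0.9, -3.4]
opening: 0.65
```

```bash
python3 -c "
from h import *;where()
from rig import *
f=grab_frame('wrist');m=masks(f)['blue']
for r in (190,210,240):
    x=np.flatnonzero(m[r,150:500])+150;print(r,x.min(),x.max())"
```

```text
t 21.95 world [555.8  -4.9 126.1] inc [-83.6  -5.  126.1] tool axes in inc (cols) [[-1.0, 0.003, -0.0], [0.003, 1.0, 0.001], [0.0, 0.001, -1.0]]
q [-0.012  0.336  1.855  0.     0.951  0.02 ] F [-1.   0.7 -3.4] open 0.65
190 239 391
210 237 396
240 287 346
```

Call:
play_rows(
  moves=[
    [[0, 0.002, 0.015], [0, 0, 0], 40],
    [[0, 0, 0.025], [0, 0, 0], 40],
    [[0, 0, 0.02], [0, 0, 0], 40],
    [[0, 0, 0.01], [0, 0, 0], 40],
    [[0, 0, 0.003], [0, 0, 0], 40],
    [[0, 0, 0.002], [0, 0, 0], 40],
    [[0, 0, 0.001], [0, 0, 0], 40],
    [[0, 0, 0.001], [0, 0, 0], 40],
    [[0, 0, 0.001], [0, 0, 0], 40],
    [[0, 0, 0], [0, 0, 0], 40],
  ],
)

```text
clock: 23.0
eef_pos: [558.4, -4.9, 47.9]
tcp_rot: [3.14, -0.0, 1.54]
contact_force: [-0.6, -0.1, 1.4]
opening: 0.652
```

```bash
python3 -c "
from h import *;where()"
```

```text
t 23.0 world [558.4  -4.9  47.9] inc [-83.6  -2.5  47.9] tool axes in inc (cols) [[-1.0, 0.003, -0.0], [0.003, 1.0, 0.001], [0.0, 0.001, -1.0]]
q [-0.012  0.449  1.899  0.     0.793  0.02 ] F [ 0.2 -0.6  1.4] open 0.652
```

Call:
play_rows(
  moves=[
    [[0, 0, 0], [0, 0, 0], 100],
    [[0, 0, 0], [0, 0, 0], 100],
    [[0, 0, 0], [0, 0, 0], 100],
    [[0, 0, -0.015], [0, 0, 0], 100],
    [[0, 0, -0.03], [0, 0, 0], 100],
    [[0, 0, -0.035], [0, 0, 0], 100],
    [[0, 0, -0.032], [0, 0, 0], 100],
    [[0.036, 0, 0], [0, 0, 0], 0],
    [[0.036, 0, 0], [0, 0, 0], 0],
    [[0, 0, 0], [0, -0.12, 0], 0],
    [[0, 0, 0], [0, -0.14, 0], 0],
    [[0, 0, 0], [0, -0.14, 0], 0],
    [[0, 0, 0], [0, -0.14, 0], 0],
    [[0, 0, 0], [0, -0.14, 0], 0],
    [[0, 0, 0], [0, -0.14, 0], 0],
    [[0, 0, 0], [0, -0.14, 0], 0],
    [[0, 0, 0], [0, 0, 0], 0],
    [[0.021, 0, 0.015], [0, 0, 0], 0],
    [[0.021, 0, 0.015], [0, 0, 0], 0],
    [[0, 0, 0], [0, 0, 0], 0],
  ],
)

```text
clock: 25.0
eef_pos: [558.9, 65.7, 105.7]
tcp_rot: [-3.136, 0.959, 1.544]
contact_force: [-0.1, 0.5, -0.5]
opening: 0.002
```

```bash
python3 -c "
from h import *;where()"
```

```text
t 25.0 world [558.9  65.7 105.7] inc [-154.2   -4.   105.7] tool axes in inc (cols) [[-0.575, 0.003, 0.818], [-0.001, 1.0, -0.005], [-0.818, -0.003, -0.575]]
q [ 0.572  0.732  1.649 -0.742  1.475  0.961] F [-0.5 -0.1 -0.5] open 0.002
```

Call:
play_rows(
  moves=[
    [[0.0225, 0.0005, 0.0158], [0, 0, 0], 0],
    [[0.0225, 0.0005, 0.0158], [0, 0, 0], 0],
    [[-0.0086, 0, 0.0123], [0, 0, 0], 0],
    [[0.008, 0, 0.0057], [0, 0, 0], 0],
    [[0, 0, 0], [0, 0, 0], 0],
  ],
)

```text
clock: 25.5
eef_pos: [560.7, 50.7, 43.6]
tcp_rot: [3.141, 0.959, 1.538]
contact_force: [0.7, 0.0, -0.2]
opening: 0.003
```

```bash
python3 rear.py; sed -i 's/(220,235,250,265)/(245,255,265)/' rear2.py; python3 rear2.py
```

```text
t 25.5 world [560.7  50.7  43.6] inc [-139.3   -1.7   43.6] tool axes in inc (cols) [[-0.574, 0.004, 0.819], [0.003, 1.0, -0.003], [-0.819, 0.001, -0.574]]
q [ 0.552  0.818  1.665 -0.767  1.392  1.026] F [-0.1  0.7 -0.2] open 0.003
rear edge x -133.4 y span -40.9 35.0 yaw deg 0.8 [ 252  242  126  121 9866]
cam inc [-325.3   -1.1   73.8]
245 258 372 x -135.7 y [-32.3  27.7] z 22.5
255 258 372 x -134.3 y [-32.3  27.7] z 27.6
265 257 373 x -136.1 y [-32.3  27.7] z 33.4
```

Call:
play_rows(
  moves=[
    [[-0.0053, -0.0005, 0.0084], [0, 0, 0], 0],
    [[-0.0053, 0, 0.0084], [0, 0, 0], 0],
    [[-0.0053, 0, 0.0084], [0, 0, 0], 0],
    [[-0.0053, 0, 0.0084], [0, 0, 0], 0],
    [[-0.0053, 0, 0.0084], [0, 0, 0], 0],
    [[-0.0053, 0, 0.0084], [0, 0, 0], 0],
    [[-0.0053, 0, 0.0084], [0, 0, 0], 0],
    [[-0.0053, 0, 0.0084], [0, 0, 0], 0],
    [[0, 0, 0], [0, 0, 0], 0],
  ],
)

```text
clock: 26.45
eef_pos: [557.0, -29.5, 39.0]
tcp_rot: [-3.14, 0.961, 1.54]
contact_force: [0.5, -0.4, 0.8]
opening: 0.0
```

```bash
python3 rear.py; python3 rear2.py
```

```text
t 26.45 world [557.  -29.5  39. ] inc [-59.   -3.2  39. ] tool axes in inc (cols) [[-0.573, 0.004, 0.819], [0.001, 1.0, -0.004], [-0.819, -0.001, -0.573]]
q [ 0.447  0.789  1.763 -0.854  1.301  1.033] F [0.4 0.5 0.8] open 0.0
rear edge x -71.4 y span -47.4 38.8 yaw deg -1.8 [  247   241   140   124 11657]
cam inc [-245.1   -2.5   68.9]
245 254 380 x -73.5 y [-32.7  27.3] z 22.9
255 253 381 x -74.9 y [-32.7  27.3] z 28.1
265 253 381 x -73.6 y [-32.7  27.3] z 32.6
```

Call:
play_rows(
  moves=[
    [[-0.0057, 0, 0.0082], [0, 0, 0], 0],
    [[-0.0057, 0, 0.0082], [0, 0, 0], 0],
    [[-0.0057, 0, 0.0082], [0, 0, 0], 0],
    [[-0.0057, 0, 0.0082], [0, 0, 0], 0],
    [[-0.0057, 0, 0.0082], [0, 0, 0], 0],
    [[-0.0057, 0, 0.0082], [0, 0, 0], 0],
    [[-0.0057, 0, 0.0082], [0, 0, 0], 0],
    [[-0.0045, 0, 0.0065], [0, 0, 0], 0],
    [[0, 0, 0], [0, 0, 0], 0],
  ],
)

```text
clock: 27.4
eef_pos: [554.5, -107.2, 38.8]
tcp_rot: [-3.14, 0.961, 1.54]
contact_force: [0.1, -0.3, 0.8]
opening: -0.0
```

```bash
python3 rear.py; python3 rear2.py;  python3 - <<'E'
import h,cv2,numpy as np
from rig import *
f=h.load('wr.npz');g=grab_frame("top");np.savez("t9.npz",**g)
cv2.imwrite('pics/w9.png',np.vstack([f['pixels'][200:440],cv2.resize(g['pixels'][110:300,400:640],(640,320))[:,:]])[:,:,::-1])
E
```

```text
t 27.4 world [ 554.5 -107.2   38.8] inc [18.7 -3.4 38.8] tool axes in inc (cols) [[-0.573, 0.004, 0.82], [0.001, 1.0, -0.004], [-0.82, -0.001, -0.573]]
q [ 0.331  0.764  1.837 -0.952  1.224  1.032] F [0.3 0.1 0.8] open -0.0
rear edge x 7.6 y span -38.3 29.2 yaw deg 0.0 [  248   241   138   124 11362]
cam inc [-167.4   -2.8   68.7]
245 254 380 x 4.2 y [-33.  27.] z 22.7
255 253 381 x 2.8 y [-33.  27.] z 27.9
265 253 381 x 4.1 y [-33.  27.] z 32.4
```

View pics/w9.png

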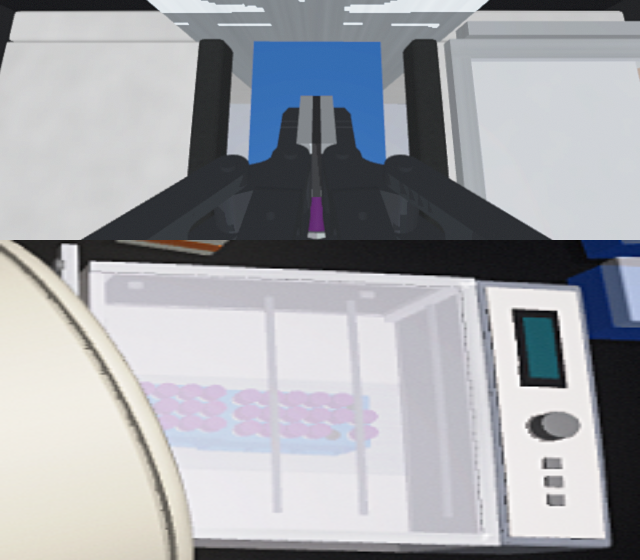

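The wrist crop shows rack B straight and centred between the uprights, with its rear edge about 4–7 mm past the port plane. The top crop shows both racks in line in the chamber. I'll push 4 mm more for margin, then retreat and re-tilt.

Call:
play_rows(
  moves=[
    [[-0.0023, 0.0005, 0.0033], [0, 0, 0], 0],
    [[0, 0, 0], [0, 0, 0], 0],
    [[0.0115, 0, -0.0165], [0, 0, 0], 0],
    [[0.023, 0, -0.033], [0, 0, 0], 0],
    [[0.023, 0, -0.033], [0, 0, 0], 0],
    [[0.023, 0, -0.033], [0, 0, 0], 0],
    [[0.014, 0, -0.02], [0, 0, 0], 0],
    [[-0.028, 0, -0.02], [0, 0, 0], 0],
    [[-0.033, 0, -0.023], [0, 0, 0], 50],
    [[-0.033, 0, -0.023], [0, 0, 0], 100],
    [[-0.02, 0, -0.014], [0, 0, 0], 100],
    [[0, 0, 0], [0, 0.14, 0], 100],
    [[0, 0, 0], [0, 0.14, 0], 100],
    [[0, 0, 0], [0, 0.14, 0], 100],
    [[0, 0, 0], [0, 0.14, 0], 100],
    [[0, 0, 0], [0, 0.14, 0], 100],
    [[0, 0, 0], [0, 0.14, 0], 100],
    [[0, 0, 0], [0, 0.12, 0], 100],
    [[0, 0, 0], [0, 0, 0], 100],
  ],
)

```text
clock: 29.4
eef_pos: [560.6, 53.0, 179.0]
tcp_rot: [3.141, -0.002, 1.536]
contact_force: [-0.6, -1.2, 0.2]
opening: 1.0
```

```bash
python3 - <<'E'
from h import *
from rig import *
where()
f=grab_frame("wrist");g=grab_frame("top");np.savez("t10.npz",**g);s=grab_frame("side")
cv2.imwrite('pics/w10.png',np.hstack([cv2.resize(f['pixels'],(400,300),interpolation=cv2.INTER_AREA),cv2.resize(s['pixels'][150:390,320:640],(400,300))])[:,:,::-1])
E
```

```text
t 29.4 world [560.6  53.  179. ] inc [-141.6   -1.9  179. ] tool axes in inc (cols) [[-1.0, 0.007, -0.002], [0.007, 1.0, 0.001], [0.002, 0.001, -1.0]]
q [0.09  0.283 1.794 0.002 1.064 0.124] F [ 1.3 -0.5  0.2] open 1.0
```

View pics/w10.png

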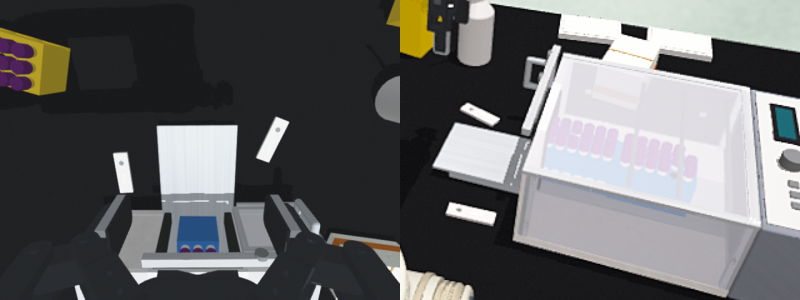

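Both racks are upright in line inside. In the left panel rack B's end face is at (198,232), behind the uprights, and the shelf is empty. Now I shut the hatch.

Call:
play_rows(
  moves=[
    [[-0.022, 0.035, 0], [0, 0, 0], 100],
    [[-0.022, 0.035, 0], [0, 0, 0], 100],
    [[-0.022, 0.035, 0], [0, 0, 0], 100],
    [[-0.022, 0.034, 0], [0, 0, 0], 100],
    [[0, 0, 0], [0, 0, 0], 100],
    [[0, 0, 0.025], [0, 0, 0], 100],
    [[0, 0, 0.03], [0, 0, 0], 100],
    [[0, 0, 0.03], [0, 0, 0], 100],
    [[0, 0, 0.018], [0, 0, 0], 100],
    [[0, 0, 0], [0, 0, 0], 0],
    [[0, 0, 0], [0, 0, 0], 0],
    [[0, 0, 0], [0, 0, 0], 0],
    [[0, 0, 0], [0, 0, 0], 0],
    [[0, 0, 0], [0, 0, 0], 0],
    [[0, 0, 0], [0, 0, 0], 0],
    [[0, 0, 0], [0, 0, 0], 0],
    [[0, 0, 0], [0, 0, 0], 0],
  ],
  squeeze=30,
)

```text
clock: 31.25
eef_pos: [697.4, -36.7, 76.3]
tcp_rot: [3.14, -0.0, 1.539]
contact_force: [-0.6, 1.9, 6.0]
opening: 0.102
```

```bash
python3 -c "
from h import *;where()"
```

```text
t 31.25 world [697.4 -36.7  76.3] inc [-55.8 137.4  76.3] tool axes in inc (cols) [[-1.0, 0.003, -0.0], [0.003, 1.0, 0.001], [0.0, 0.001, -1.0]]
q [-0.055  0.591  1.56   0.     0.99  -0.024] F [-1.8 -0.7  6. ] open 0.102
```

Bar held with the hatch still at 110 mm. Sliding 110 mm shut.

Call:
play_rows(
  moves=[
    [[0, -0.006, 0], [0, 0, 0], 0],
    [[0, -0.012, 0], [0, 0, 0], 0],
    [[0, -0.012, 0], [0, 0, 0], 0],
    [[0, -0.012, 0], [0, 0, 0], 0],
    [[0, -0.012, 0], [0, 0, 0], 0],
    [[0, -0.012, 0], [0, 0, 0], 0],
    [[0, -0.012, 0], [0, 0, 0], 0],
    [[0, -0.012, 0], [0, 0, 0], 0],
    [[0, -0.01, 0], [0, 0, 0], 0],
    [[0, -0.006, 0], [0, 0, 0], 0],
    [[0, -0.003, 0], [0, 0, 0], 0],
    [[0, 0, 0], [0, 0, 0], 0],
  ],
)

```text
clock: 32.45
eef_pos: [587.6, -33.6, 76.3]
tcp_rot: [3.14, 0.0, 1.54]
contact_force: [-1.8, -0.3, 9.5]
opening: 0.098
```

```bash
python3 -c "
from h import *;where()"
```

```text
t 32.45 world [587.6 -33.6  76.3] inc [-55.8  27.6  76.3] tool axes in inc (cols) [[-1.0, 0.003, 0.0], [0.003, 1.0, 0.001], [-0.0, 0.001, -1.0]]
q [-0.06   0.446  1.817 -0.     0.877 -0.028] F [ 0.3 -1.8  9.5] open 0.098
```

Call:
play_rows(
  moves=[
    [[0, -0.002, 0], [0, 0, 0], 0],
    [[0, -0.002, 0], [0, 0, 0], 0],
    [[0, -0.001, 0], [0, 0, 0], 0],
    [[0, 0, 0], [0, 0, 0], 0],
  ],
)

```text
clock: 32.85
eef_pos: [587.5, -33.6, 76.5]
tcp_rot: [3.131, 0.0, 1.54]
contact_force: [16.2, -0.8, -5.6]
opening: 0.097
```

```bash
python3 -c "
from h import *;where()"
```

```text
t 32.85 world [587.5 -33.6  76.5] inc [-55.8  27.4  76.5] tool axes in inc (cols) [[-1.0, 0.003, 0.0], [0.003, 1.0, 0.01], [-0.0, 0.01, -1.0]]
q [-0.06   0.441  1.825 -0.     0.865 -0.029] F [ 0.3 16.2 -5.6] open 0.097
```

The hatch is against its stop: 16 N after 110.0 mm of travel. Releasing and retreating.

Call:
play_rows(
  moves=[
    [[0, 0.005, 0], [0, 0, 0], 0],
    [[0, 0, 0], [0, 0, 0], 100],
    [[0, 0, 0], [0, 0, 0], 100],
    [[0, 0, 0], [0, 0, 0], 100],
    [[0, 0, 0], [0, 0, 0], 100],
    [[0, 0, -0.02], [0, 0, 0], 100],
    [[0, 0, -0.035], [0, 0, 0], 100],
    [[0, 0, -0.04], [0, 0, 0], 100],
    [[0, 0, -0.04], [0, 0, 0], 100],
    [[0.045, 0, 0], [0, 0, 0], 100],
    [[0.045, 0, 0], [0, 0, 0], 100],
    [[0.045, 0, 0], [0, 0, 0], 100],
    [[0.045, -0.02, 0], [0, 0, 0], 100],
    [[0.045, -0.02, 0], [0, 0, 0], 100],
    [[0.045, -0.02, 0], [0, 0, 0], 100],
    [[0, 0, 0], [0, 0, 0], 100],
  ],
)

```text
clock: 34.45
eef_pos: [533.8, 243.1, 210.1]
tcp_rot: [-3.14, -0.001, 1.544]
contact_force: [0.3, -0.4, 0.8]
opening: 1.002
```

```bash
python3 - <<'E'
from h import *
from rig import *
where()
g=grab_frame("top");s=grab_frame("side")
cv2.imwrite('pics/w11.png',np.hstack([cv2.resize(g['pixels'],(400,300),interpolation=cv2.INTER_AREA),cv2.resize(s['pixels'][150:390,320:640],(400,300))])[:,:,::-1])
E
```

```text
t 34.45 world [533.8 243.1 210.1] inc [-330.9  -34.1  210.1] tool axes in inc (cols) [[-1.0, -0.002, -0.001], [-0.002, 1.0, -0.001], [0.001, -0.001, -1.0]]
q [0.424 0.288 1.712 0.002 1.142 0.449] F [0.4 0.3 0.8] open 1.002
```

```bash
python3 -c "
from rig import *
print(sign_off())"
```

```text
the job is handed in; nothing more can be done
None
```

I opened the hatch to its stop, slid both filled racks through the port into the chamber, then slid the hatch shut and handed the job in at about 34.5 s.

**Checks that passed**
- **Hatch:** I felt both end stops, at 22 N opening and 16 N closing, with 110 mm of travel between them.
- **Racks:** both stood upright in line in the chamber in the last picture. Rack B's rear was measured 3 to 8 mm past the origin plane, then pushed another 4 mm; the limit is −6 mm.
- **Pushing:** forces read about 1 N throughout, with no sign of touching the rim. The racks sat roughly 10 mm clear of it on each side.
- **Gripper after release:** it is clear of everything, with no contact force beyond noise.

**Disagreements and gaps**
- **Position offset:** the hatch stops and the wrist camera put the incubator about 2.7 mm further to −y than my first measurement, and I corrected for it.
- **Push contact:** the racks' rear sat about 13 mm behind where the tool position alone would suggest, so I judged depth from the camera.
- **Hatch shut, no picture:** I had used all 12 views, so shutting rests on the stop force and travel. Hatch and racks were not looked at after it shut.
- **Other items on the bench:** not measured again at the end. The robot was never moved against any of them.

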